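# Third hand at the pinning jig

## Task

Lay the brass ferrule on the jig's two rails, flange towards the sprung stop plate, and let go of it; then lay the wooden handle on the rails behind it, flat end to the ferrule. Push the handle along so that the row presses the stop plate about halfway in (about 10 N, never to the end of its travel), and finish while still gripping the handle and holding that push steadily, so that a colleague can drive the pin. Leave the felt wheel, the tin and the wrench where they are.

Things in the scene. Friction and masses are not known exactly. Their poses are not given: they have to be found in the camera images.
- jig: Fixed pinning jig; place and yaw change. Origin on the bench under the middle of the rails; y runs along the rails to the stop (within 15 degrees of world +y), z up. Base plate 70 mm wide (x), 10 mm high, y -120 to +210 mm. Rails: two steel rods 7 mm thick, centres at x +-14 mm, 44 mm high, y -90 to +90 mm, on a support 24 mm wide: fingers pass on both outer sides of a part lying there.
- rail_mid (a point): Where the axis of a 36 mm part lying on the rails passes the rails' middle: jig x = y = 0, 60.3 mm above the bench. Axes as the jig's.
- stop_face (a point): Centre of the stop plate's face (steel, 50 x 50 mm, 8 mm thick, facing back along the rails), on the axis of parts lying on the rails. At rest at jig y = 114 mm: an open gap of 24 mm lies between rail ends and plate. Moves with the plate along jig +y.
- housing_front (a point): Centre of the front face of the grey spring housing behind the plate (56 mm wide, 36 mm long, 86 mm high), fixed at jig y = 146 mm. The 24 mm seen between plate and housing at rest is the plate's travel.
- stop (a joint): Travel of the sprung stop plate in m: 0 at rest, grows to 0.024 (end of travel, plate on the housing) as it is pushed along jig +y. A plain spring of 800 N/m without preload: 10 N at 0.0125 m.
- socket: Loose brass ferrule, 0.17-0.34 kg: round body 36 mm diameter, 75 mm long, then a flange 46 mm wide, 10 mm long, at its +y end. Origin on the axis, mid straight body (may roll about y). Starts level on a fixed wooden saddle (50 mm long, 34 mm wide; axis 46.3 mm above the bench), +y within 40 degrees of world +y. On the rails the flange must stand in the gap beyond the rail ends.
- socket_face (a point): Centre of the ferrule's flanged end face, 47.5 mm from its origin along +y.
- socket_tail (a point): Centre of the ferrule's plain flat end, 37.5 mm from its origin along -y.
- handle: Loose dark wooden handle, 0.11-0.23 kg: round, 36 mm diameter, straight for 100 mm, flat end at +y, domed end (18 mm radius) at -y. Origin on the axis, mid straight part (may roll about y). Starts level on the other saddle (same size and height), +y within 40 degrees of world +y. Which saddle, left or right of the robot, changes.
- handle_nose (a point): Centre of the handle's flat end, 50 mm from its origin along +y.
- felt_wheel: Bystander: grey felt polishing wheel lying flat, 100 mm diameter, 26 mm high; origin under its centre.
- paste_tin: Bystander: flat round tin, 72 mm diameter, 31 mm high; origin under its centre.
- wrench: Bystander: steel wrench lying on the bench; origin under its middle.

How it is judged:
By the outcome, as a careful person would: the job done as asked, in the order asked, and still so for the second after the job is handed in, while the arm keeps its last pose, push and grip.
It also fails if it takes over 51 s, if anything falls off the work surface, if the arm or the gripper's body presses on something with over 40 N, if the wrist force passes 120 N, or if a joint passes its speed limit or range.

## Robot

A 6-joint arm with a two-finger parallel gripper is mounted at the origin on the work surface. World frame = base frame: x ahead of the robot, y to its left, z up, the work surface at z = 0. Lengths are in mm, angles in rad, forces in N, time in s.
With the tool pointing down it reaches from about 400 to 925 mm from the base axis. Payload 3.4 kg.
Tool frame: the origin (TCP) lies midway between the tips of the shut fingers; the grasp point (between the pads) lies 19 mm behind it (env.hold_point_z is the distance from the TCP to the grasp point, in mm); z points along the fingers, y is the line along which they close (so a half turn about z gives the same grasp; the last joint's range is limited). The gripper opens to 85 mm and grips with 20 to 120 N. Pads are 22 mm wide; open, the fingers measure 114 mm over their backs; the gripper's body (76 mm by 85 mm) begins 54 mm behind the grasp point. The pads swing forward as they close: fully open they stand 13 mm farther back than shut.
Start: joints at [1.21, 0.307, 1.506, -0, 1.328, -0.073], TCP at [162.682, 551.512, 231.305] pointing down, gripper open.
Joint ranges: [-3.12, 3.12], [-1.05, 2.28], [0.14, 2.33], [-1.42, 4.57], [0.1, 2.73], [-2.68, 2.68]. Speed limits (rad/s): [2.57, 2.57, 3.14, 3.14, 3.14, 3.14].

## Interface

Orientations are given as a rotation vector (axis times angle).
In Python, from rig import status, cams, env gives the robot as it stands.
- The arm moves only by the tool step_arm, never from a script. Its argument "motion" is a list of rows, each a list of 2 entries, a list of its own where there are three numbers: the shift along the tool's x, y, z in cm, then the turn, a rotation vector about the tool's x, y, z in rad. In form: [[[tx, ty, tz], [wx, wy, wz]], ...]. A call has 1 to 12 rows; each row is the pose to reach, as a shift and turn from the pose commanded when the call began, along the tool's axes at that moment; what a row does not reach only later rows make up. A row lasts 1/12 s, in which the tool goes at most 41.7 mm and 7.16 degrees, less where a joint would pass 70% of its speed; a pose out of reach is approached as far as the arm can. A call with a gripper value outside its range is refused whole. "fingers" is the opening in per cent of the stroke, from 0 (shut) to 100 (fully open), set as the call begins (left out, the last holds). The fingers move at their own pace and stop on an object; the grip force is fixed at half the most. Time passes only in rows, so rows that repeat a pose let the fingers close. It gives the time, the measured TCP pose, the force, the opening and the grip force at its end, in the units of the state.
- status.read_state(): the state, without advancing time (a new reading comes with each control period).
- cams.camera(name): name is "scene" or "top" or "wrist"; returns a dict with "image" (480x640x3 uint8, red, green, blue), "K" (3x3 intrinsics, pixels), "cam_to_world" (4x4, takes a point from camera to world coordinates). Camera axes: x right, y down, z forward; pixel columns grow to the right and rows downward; lengths in mm; the calibration is good to about 2 mm. A picture is of the moment at which its call begins. There is no depth.
- env.close_job(): hands the job in; it is judged then, once.
The state is a dict: "time": time; "qpos": joint angles; "joint_vel": joint speeds; "tau": joint torques, N m; "position": TCP position; "ee_rot": TCP orientation; "force": force on the tool from outside, world axes, zero at the start; "moment": the same for the moment, N m; "finger_gap": finger opening in mm; "grasp_force": force on a finger pad.
Only numpy, scipy, OpenCV 4.12 (cv2) and the standard library are available. Lean on these libraries where they do the work, as an engineer would, in place of code of your own. Each camera call takes 0.05 s, during which the arm holds its last target. There are 200 camera calls.

## Working session

There is one attempt and no reset: what is moved stays moved. The work goes in short steps, Python scripts to look and compute and a tool call to move; the robot and the scene stay as the last step left them, time stands still between calls to the robot, and variables do not carry over. Pictures are saved under pics/ and viewed, at most 10 in all, crops included, and the job is handed in when it is done.

Besides the shell and the picture viewer there is one more tool, called after "Request:" as name(argument=value, ...), one argument or row to a line, values as JSON. step_arm: Moves the arm, as the interface text tells. Its arguments: {"type":"object","properties":{"motion":{"type":"array"},"fingers":{"type":"number"}},"required":["motion"]}

```bash
mkdir -p pics; ls; python3 - <<'E'
from rig import status,cams,env
import cv2
for n in("scene","top"):
    c=cams.camera(n); cv2.imwrite(f"pics/{n}0.png",c["image"][:,:,::-1]); print(n,c["K"].round(1).tolist(),c["cam_to_world"].round(3).tolist())
print(status.read_state(),env.hold_point_z)
E
```

```text
pics
scene [[482.7, 0.0, 317.2], [0.0, 482.7, 236.2], [0.0, 0.0, 1.0]] [[-0.85, 0.354, -0.39, 862.838], [0.527, 0.595, -0.607, 542.398], [0.017, -0.722, -0.692, 678.977], [0.0, 0.0, 0.0, 1.0]]
top [[471.7, 0.0, 315.2], [0.0, 471.7, 243.5], [0.0, 0.0, 1.0]] [[-0.02, -0.993, 0.119, 436.194], [-1.0, 0.019, -0.007, 29.373], [0.004, -0.119, -0.993, 1003.522], [0.0, 0.0, 0.0, 1.0]]
{'time': 0.1, 'qpos': array([ 1.21047730e+00,  3.07470347e-01,  1.50751682e+00,  1.79070679e-05,
        1.32839563e+00, -7.34876152e-02]), 'joint_vel': array([-0.00024394, -0.0023305 , -0.00387283,  0.00015769,  0.00111591,
       -0.00012332]), 'tau': array([ 1.22427366e-03, -4.58533359e+01, -2.52608496e+01,  2.02748240e-06,
        5.47826348e-03,  3.03965953e-05]), 'position': array([162.47068013, 550.93298664, 230.49887959]), 'ee_rot': array([-4.48959855e-01, -3.10893951e+00,  2.73984719e-03]), 'force': array([-0.68939784,  0.25952607, -0.24324221]), 'moment': array([ 0.03304844, -0.04684634, -0.03897793]), 'grasp_force': 0.0, 'finger_gap': 85.20011886524273} 18.700000000000003
```

View pics/top0.png

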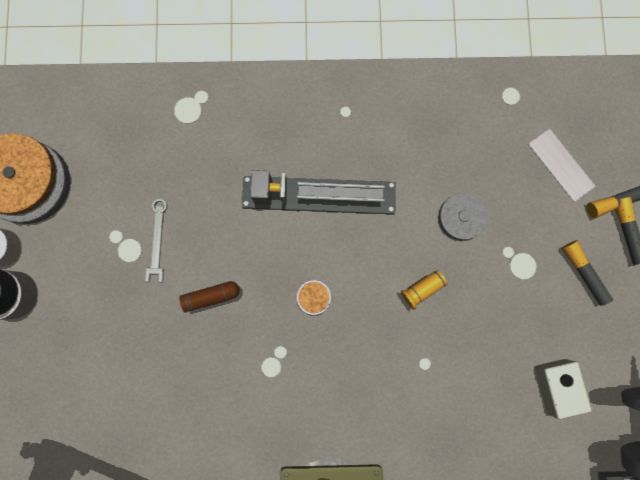

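View pics/scene0.png

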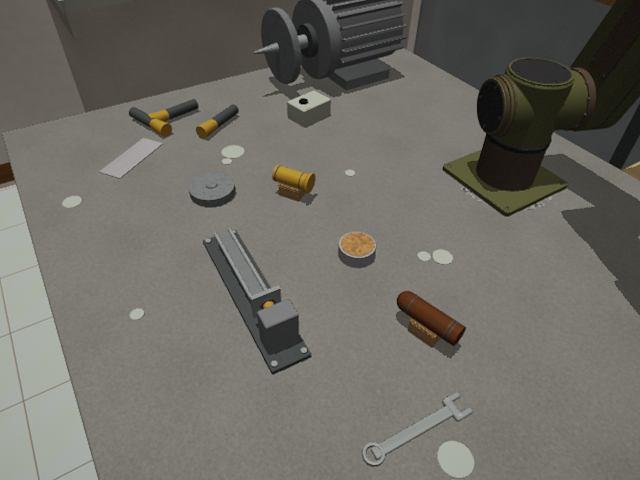

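The top view shows the jig along the image row at about (245–395, 195), with its stop on the left. The ferrule is at (425,290) with its flange at lower left. The handle is at (210,297) with its flat end at left (182,303) and its dome at right.

```bash
cat > h.py <<'E'
import numpy as np,cv2
from rig import status,cams,env
from scipy.spatial.transform import Rotation as R
def cast(c,uv,z):
    uv=np.atleast_2d(uv).astype(float); d=np.c_[uv,np.ones(len(uv))]@np.linalg.inv(c["K"]).T
    T=c["cam_to_world"]; d=d@T[:3,:3].T; o=T[:3,3]
    return o+d*((z-o[2])/d[:,2])[:,None]
def proj(c,p):
    T=np.linalg.inv(c["cam_to_world"]); q=(np.atleast_2d(p)@T[:3,:3].T+T[:3,3])@c["K"].T
    return q[:,:2]/q[:,2:]
def blob(m,box=None):
    m=m.astype(np.uint8)
    if box: k=np.zeros_like(m);k[box[1]:box[3],box[0]:box[2]]=1;m=m*k
    m=cv2.morphologyEx(m,cv2.MORPH_CLOSE,np.ones((5,5)))
    cs=cv2.findContours(m,cv2.RETR_EXTERNAL,cv2.CHAIN_APPROX_NONE)[0]
    return max(cs,key=cv2.contourArea)[:,0]
def axis(P):  # plane points -> centre of min rect, length, width, angle of long axis vs +y (toward -x positive)
    (cx,cy),(w,h),a=cv2.minAreaRect(P[:,:2].astype(np.float32)); b=cv2.boxPoints(((cx,cy),(w,h),a))
    e=b[1]-b[0]; f=b[2]-b[1]; e=e if np.hypot(*e)>np.hypot(*f) else f
    e=e/np.hypot(*e); e=e*np.sign(e[1]); return np.array([cx,cy]),max(w,h),min(w,h),e,np.arctan2(-e[0],e[1])
E
python3 - <<'E'
from h import *
c=cams.camera("top");im=c["image"];h=cv2.cvtColor(im,cv2.COLOR_RGB2HSV);H,S,V=[h[...,i].astype(int) for i in range(3)]
for n,box in(("fer",(395,260,455,320)),("han",(170,270,250,325))):
    b=blob((S>120)&(V>50),box); print(n,len(b),axis(cast(c,b,46.3)))
b=blob((V<75)&(S<90),(235,165,405,225)); print("base",b.min(0),b.max(0),axis(cast(c,b,10)))
cv2.imwrite("pics/jig.png",cv2.resize(im[160:225,235:405,::-1],None,fx=4.5,fy=4.5,interpolation=cv2.INTER_CUBIC))
E
```

```text
fer 106 (array([ 456.00842285, -196.76097107]), 91.41446685791016, 42.41142272949219, array([-0.52745134,  0.84958524], dtype=float32), np.float32(0.5555979))
han 133 (array([448.70043945, 238.40286255]), 119.74085235595703, 34.3944091796875, array([-0.25662825,  0.9665102 ], dtype=float32), np.float32(0.259532))
base [243 178] [393 214] (array([659.76898193,  13.19245911]), 321.2069396972656, 70.29158782958984, array([0.05829263, 0.99829954], dtype=float32), np.float32(-0.058325697))
```

View pics/jig.png

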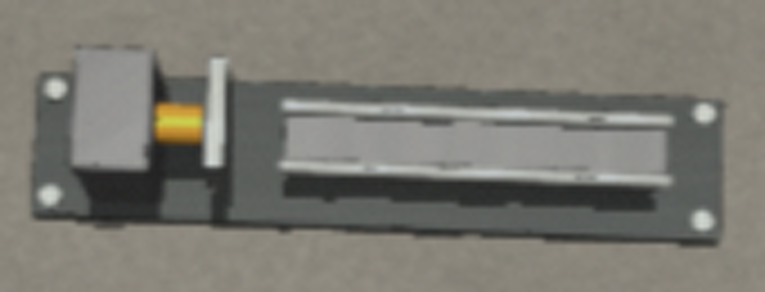

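```bash
cat >> h.py <<'E'
def go(xyz,ang):
    """shift (cm) and turn in tool axes to TCP xyz, tool down, tool x along heading ang (deg, world)"""
    s=status.read_state(); Rn=R.from_rotvec(s["ee_rot"]); a=np.radians(ang)
    best=None
    x=np.array([np.cos(a),np.sin(a),0]); z=np.array([0,0,-1.]); Rt=R.from_matrix(np.c_[x,np.cross(z,x),z])
    t=Rn.inv().apply(np.array(xyz,float)-s["position"])/10
    print("shift",t.round(2),"turn",(Rn.inv()*Rt).as_rotvec().round(3),"q",s["qpos"].round(2))
E
python3 - <<'E'
from h import *
c=cams.camera("top")
px=lambda L:np.array(L)/4.5+[235,160]-0.4
s=cast(c,px([(56,88),(50,195),(705,113),(703,220)]),11); print(s.round(1)); 
d=(s[0]+s[1]-s[2]-s[3])[:2]; print("yaw",np.degrees(np.arctan2(-d[0],d[1])),"mid",s.mean(0))
r=cast(c,px([(283,106),(283,165),(672,120),(672,181)]),44);print(r.round(1),"mid",r.mean(0)); d=(r[0]+r[1]-r[2]-r[3])[:2]; print(np.hypot(*d)/2,np.degrees(np.arctan2(-d[0],d[1])))
go((440,150,260),121.8)
E
```

```text
[[ 697.8  166.4   11. ]
 [ 645.7  169.4   11. ]
 [ 679.7 -143.8   11. ]
 [ 627.7 -140.8   11. ]]
yaw -3.338662772571788 mid [662.72751223  12.81399599  11.        ]
[[ 678.6   57.    44. ]
 [ 650.8   57.5   44. ]
 [ 668.6 -122.6   44. ]
 [ 639.8 -121.6   44. ]] mid [659.44703626 -32.4264803   44.        ]
179.6652394991151 -3.3473746439640664
shift [-37.96 -30.63  -2.89] turn [-0.001  0.     0.729] q [ 1.21  0.31  1.51 -0.    1.33 -0.07]
```

Request:
step_arm(
  motion=[
    [[-38,-30.6,-3],[0,0,0.73]],
    [[-38,-30.6,-3],[0,0,0.73]],
    [[-38,-30.6,-3],[0,0,0.73]],
    [[-38,-30.6,-3],[0,0,0.73]],
    [[-38,-30.6,-3],[0,0,0.73]],
    [[-38,-30.6,-3],[0,0,0.73]],
    [[-38,-30.6,-3],[0,0,0.73]],
    [[-38,-30.6,-3],[0,0,0.73]],
    [[-38,-30.6,-3],[0,0,0.73]],
    [[-38,-30.6,-3],[0,0,0.73]],
    [[-38,-30.6,-3],[0,0,0.73]],
    [[-38,-30.6,-3],[0,0,0.73]],
  ],
  fingers=100,
)

```text
time: 1.2
position: [442.1, 147.7, 261.6]
ee_rot: [1.531, 2.742, -0.0]
force: [0.1, 1.5, 0.4]
finger_gap: 85.1
grasp_force: 0.0
```

```bash
python3 -c "
from h import *
go((456,-197,220),121.8)"
```

```text
shift [-30.06 -16.91   4.19] turn [ 0.001  0.001 -0.002] q [ 0.23  0.13  1.67 -0.    1.34 -0.32]
```

Request:
step_arm(
  motion=[
    [[-30,-17,4.2],[0,0,0]],
    [[-30,-17,4.2],[0,0,0]],
    [[-30,-17,4.2],[0,0,0]],
    [[-30,-17,4.2],[0,0,0]],
    [[-30,-17,4.2],[0,0,0]],
    [[-30,-17,4.2],[0,0,0]],
    [[-30,-17,4.2],[0,0,0]],
    [[-30,-17,4.2],[0,0,0]],
    [[-30,-17,4.2],[0,0,0]],
    [[-30,-17,4.2],[0,0,0]],
    [[-30,-17,4.2],[0,0,0]],
    [[-30,-17,4.2],[0,0,0]],
  ],
)

```text
time: 2.2
position: [453.5, -192.8, 219.2]
ee_rot: [-1.528, -2.743, -0.001]
force: [0.2, -0.1, -0.2]
finger_gap: 85.5
grasp_force: 0.0
```

```bash
python3 - <<'E'
from h import *
c=cams.camera("wrist");im=c["image"];cv2.imwrite("pics/w1.png",im[:,:,::-1])
print(c["cam_to_world"].round(2).tolist(),status.read_state()["position"])
h=cv2.cvtColor(im,cv2.COLOR_RGB2HSV);H,S,V=[h[...,i].astype(int) for i in range(3)]
b=blob((S>150)&(V>100)); print(b.min(0),b.max(0),axis(cast(c,b,46.3)))
E
```

```text
[[0.85, 0.5, 0.16, 414.47], [0.53, -0.81, -0.25, -129.16], [0.0, 0.29, -0.96, 362.29], [0.0, 0.0, 0.0, 1.0]] [ 453.57960889 -192.49813807  219.32892752]
[293 161] [347 274] (array([ 457.38635254, -200.1658783 ]), 89.1995620727539, 39.699859619140625, array([-0.5268279 ,  0.84997207], dtype=float32), np.float32(0.5548641))
```

View pics/w1.png

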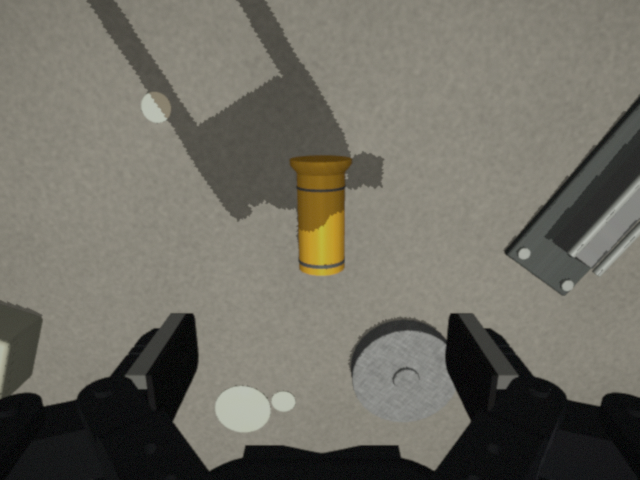

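The wrist view shows the ferrule upright at (321,215): flange at the top (v≈161), plain tail at the bottom (v≈274), nearly aligned with the tool.

```bash
python3 - <<'E'
from h import *
c=cams.camera("wrist");im=c["image"]
h=cv2.cvtColor(im,cv2.COLOR_RGB2HSV);H,S,V=[h[...,i].astype(int) for i in range(3)]
b=blob((S>150)&(V>60),(250,130,400,300)); print(b.min(0),b.max(0))
mid=[]
for v in range(190,265,5):
    u=b[b[:,1]==v][:,0]; mid.append((u.mean(),v))
p=cast(c,mid,46.3); d=p[0]-p[-1]; 
A=np.polyfit(p[:,1],p[:,0],1); e=np.array([A[0],1]);e/=np.hypot(*e);print("e",e,"head",np.degrees(np.arctan2(e[1],e[0])))
um=np.mean([m[0] for m in mid])
t=cast(c,(um,b[:,1].max()),64.3)[0,:2];f=cast(c,(um,b[:,1].min()),23)[0,:2];print(t,f,np.hypot(*(f-t)))
o=(t+37.5*e+f-47.5*e)/2; 
print("origin",o, "lateral fit x at origin y",np.polyval(A,o[1]))
go((o[0],o[1],100),np.degrees(np.arctan2(e[1],e[0])))
E
```

```text
[290 156] [350 274]
e [-0.53506066  0.84481364] head 122.34802550712097
[ 477.55258711 -231.51471987] [ 433.71486018 -160.98828105] 83.04050141527964
origin [ 458.30902696 -200.47556866] lateral fit x at origin y 458.22276049399613
shift [-0.94 -0.04 11.95] turn [ 0.    -0.001 -0.009] q [-0.49  0.2   1.69  0.    1.25 -1.04]
```

Request:
step_arm(
  motion=[
    [[-0.6,0,4],[0,0,-0.01]],
    [[-0.6,0,8],[0,0,-0.01]],
    [[-0.6,0,11],[0,0,-0.01]],
    [[-0.6,0,14],[0,0,-0.01]],
    [[-0.6,0,16],[0,0,-0.01]],
    [[-0.6,0,17.5],[0,0,-0.01]],
    [[-0.6,0,18.5],[0,0,-0.01]],
    [[-0.6,0,19.4],[0,0,-0.01]],
    [[-0.6,0,19.4],[0,0,-0.01]],
    [[-0.6,0,19.4],[0,0,-0.01]],
  ],
)

```text
time: 3.13
position: [457.2, -198.3, 25.4]
ee_rot: [-1.513, -2.753, -0.0]
force: [0.3, -0.6, -0.6]
finger_gap: 85.4
grasp_force: 0.0
```

Request:
step_arm(
  motion=[
    [[0,0,0],[0,0,0]],
    [[0,0,0],[0,0,0]],
    [[0,0,0],[0,0,0]],
    [[0,0,0],[0,0,0]],
    [[0,0,0],[0,0,0]],
    [[0,0,0],[0,0,0]],
    [[0,0,0],[0,0,0]],
    [[0,0,0],[0,0,0]],
    [[0,0,0],[0,0,0]],
    [[0,0,0],[0,0,0]],
  ],
  fingers=0,
)

```text
time: 3.97
position: [457.2, -199.6, 26.2]
ee_rot: [1.515, 2.751, -0.0]
force: [-1.7, -0.3, 5.7]
finger_gap: 34.4
grasp_force: 59.1
```

```bash
python3 -c "
from h import *
go((457,-199,140),122)
go((663.3,28.6,140),86.66)"
```

```text
shift [  0.04   0.02 -11.38] turn [0.    0.001 0.005] q [-0.5   0.46  1.92 -0.    0.77 -1.06]
shift [  8.26  29.62 -11.38] turn [0.001 0.001 0.622] q [-0.5   0.46  1.92 -0.    0.77 -1.06]
```

Request:
step_arm(
  motion=[
    [[0,0,-2],[0,0,0]],
    [[0,0,-5],[0,0,0]],
    [[0,0,-9],[0,0,0]],
    [[1,3,-11.4],[0,0,0.06]],
    [[2,6.5,-11.4],[0,0,0.14]],
    [[3,10,-11.4],[0,0,0.22]],
    [[4,14,-11.4],[0,0,0.3]],
    [[5,18,-11.4],[0,0,0.38]],
    [[6,22,-11.4],[0,0,0.46]],
    [[7.2,25.5,-11.4],[0,0,0.54]],
    [[8,28.5,-11.4],[0,0,0.6]],
    [[8.3,29.6,-11.4],[0,0,0.622]],
  ],
)

```text
time: 4.97
position: [665.8, 33.2, 139.0]
ee_rot: [2.285, 2.156, 0.005]
force: [0.6, -0.5, -1.8]
finger_gap: 34.6
grasp_force: 61.4
```

Request:
step_arm(
  motion=[
    [[0,0,0],[0,0,0]],
    [[0,0,0],[0,0,0]],
    [[0,0,0],[0,0,0]],
  ],
)

```text
time: 5.22
position: [661.4, 28.5, 138.7]
ee_rot: [-2.284, -2.156, 0.003]
force: [-0.8, -0.0, -2.0]
finger_gap: 34.6
grasp_force: 61.4
```

```bash
python3 - <<'E'
from h import *
go((663.3,28.6,42),86.66)
c=cams.camera("wrist");im=c["image"];cv2.imwrite("pics/w2.png",im[:,:,::-1]); s=status.read_state();print(s["position"],s["force"],s["moment"])
e=np.array([.0583,.9983,0]);x=np.array([.9983,-.0583,0]);o=np.array([659.7,-32.3,0])
print("rail ends",proj(c,[o+90*e+k*14*x+[0,0,44] for k in(-1,1)]).round(1),"plate top",proj(c,[o+114*e+k*25*x+[0,0,85.3] for k in(-1,1)]).round(1))
h=cv2.cvtColor(im,cv2.COLOR_RGB2HSV);H,S,V=[h[...,i].astype(int) for i in range(3)]
b=blob((S>150)&(V>60)); print(b.min(0),b.max(0))
E
```

```text
shift [0.03 0.21 9.67] turn [-0.002  0.001  0.001] q [-0.02  0.5   1.43 -0.    1.21  0.04]
[661.38293373  28.22017267 138.92954281] [-0.4630186   0.62516451 -2.70024375] [0.0018363  0.00337445 0.04130761]
rail ends [[299.1 190.9]
 [348.7 191. ]] plate top [[269.4 156.2]
 [379.3 156.3]]
[265 287] [378 453]
```

View pics/w2.png

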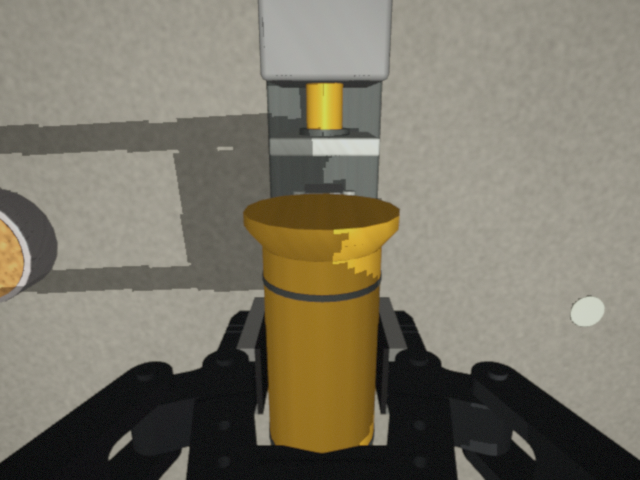

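The wrist view shows the ferrule held level between the pads. The flange face ellipse is centred near (322,214), the plate's top edge is at v≈156 as predicted, and the rails are hidden below.

```bash
python3 - <<'E'
from h import *
c=cams.camera("wrist");s=status.read_state();p=s["position"];e=np.array([.0583,.9983,0]);x=np.array([.9983,-.0583,0]);o=np.array([659.7,-32.3,0])
z=p[2]+20.1
for uv in((322,214),(244,213),(400,213)):
    q=cast(c,uv,z)[0]; print("face jig x,y",(q-o)@x,(q-o)@e,"rel tcp along e",(q-p)@e)
print("tcp jig",(p-o)@x,(p-o)@e)
go(o+0*x+61*e+[0,0,43],86.66)
E
```

```text
face jig x,y -0.9383962523518126 105.06838083458571 rel tcp along e 44.705429766870886
face jig x,y -24.024349268611843 105.3470733818078 rel tcp along e 44.98412231409298
face jig x,y 22.129796095287805 105.39872403421339 rel tcp along e 45.035772966498556
tcp jig -1.669424448281622 60.362951067714825
shift [0.07 0.18 9.61] turn [-0.001  0.    -0.001] q [-0.02  0.5   1.43 -0.    1.21  0.04]
```

Request:
step_arm(
  motion=[
    [[0.17,0.13,2],[0,0,0]],
    [[0.17,0.13,5],[0,0,0]],
    [[0.17,0.13,7],[0,0,0]],
    [[0.17,0.13,8.3],[0,0,0]],
    [[0.17,0.13,9],[0,0,0]],
    [[0.17,0.13,9.3],[0,0,0]],
    [[0.17,0.13,9.4],[0,0,0]],
    [[0.17,0.13,9.5],[0,0,0]],
    [[0.17,0.13,9.6],[0,0,0]],
    [[0.17,0.13,9.6],[0,0,0]],
  ],
)

```text
time: 6.15
position: [663.8, 30.2, 45.0]
ee_rot: [2.284, 2.156, -0.001]
force: [-4.3, -1.5, 3.7]
finger_gap: 34.6
grasp_force: 63.5
```

Request:
step_arm(
  motion=[
    [[0,0,0.1],[0,0,0]],
    [[0,0,0.2],[0,0,0]],
    [[0,0,0.2],[0,0,0]],
  ],
)

```text
time: 6.4
position: [663.0, 31.1, 42.3]
ee_rot: [-2.284, -2.155, 0.001]
force: [-4.4, 0.2, 1.1]
finger_gap: 34.3
grasp_force: 62.2
```

Request:
step_arm(
  motion=[
    [[0,0,0.1],[0,0,0]],
    [[0,0,0.2],[0,0,0]],
    [[0,0,0.2],[0,0,0]],
  ],
)

```text
time: 6.65
position: [663.0, 31.2, 40.5]
ee_rot: [-2.284, -2.155, 0.001]
force: [-6.9, 0.3, 5.9]
finger_gap: 34.4
grasp_force: 62.9
```

```bash
python3 - <<'E'
from h import *
s=status.read_state();p=s["position"];e=np.array([.0583,.9983,0]);x=np.array([.9983,-.0583,0]);o=np.array([659.7,-32.3,0])
print(s["force"],s["moment"],p,"tcp jig",(p-o)@x,(p-o)@e)
E
```

```text
[-6.90640721  0.28242487  5.94272072] [-0.02770889  1.04170409 -0.01210367] [662.97468055  31.19290693  40.50076916] tcp jig -0.4325228813329088 63.575882861169774
```

Request:
step_arm(
  motion=[
    [[0,-0.1,0.05],[0,0,0]],
    [[0,-0.1,0.05],[0,0,0]],
    [[0,-0.1,0.05],[0,0,0]],
  ],
)

```text
time: 6.9
position: [663.0, 31.2, 40.5]
ee_rot: [2.285, 2.156, 0.001]
force: [-5.0, 0.4, 6.2]
finger_gap: 34.5
grasp_force: 62.4
```

Request:
step_arm(
  motion=[
    [[0,0,0],[0,0,0]],
    [[0,0,0],[0,0,0]],
    [[0,0,0],[0,0,0]],
    [[0,0,0],[0,0,0]],
    [[0,0,0],[0,0,0]],
    [[0,0,0],[0,0,0]],
    [[0,0,0],[0,0,0]],
    [[0,0,0],[0,0,0]],
  ],
  fingers=100,
)

```text
time: 7.57
position: [663.3, 30.9, 38.7]
ee_rot: [2.285, 2.156, 0.0]
force: [0.0, 0.6, -0.5]
finger_gap: 85.6
grasp_force: 0.0
```

Request:
step_arm(
  motion=[
    [[0,0,-1.5],[0,0,0]],
    [[0,0,-4],[0,0,0]],
    [[0,0,-8],[0,0,0]],
    [[0,0,-12],[0,0,0]],
    [[0,0,-15],[0,0,0]],
    [[0,0,-16],[0,0,0]],
    [[0,0,-16],[0,0,0]],
    [[0,0,-16],[0,0,0]],
    [[0,0,-16],[0,0,0]],
  ],
)

```text
time: 8.32
position: [661.7, 30.9, 196.6]
ee_rot: [-2.283, -2.154, 0.004]
force: [-1.0, -0.3, -0.7]
finger_gap: 85.4
grasp_force: 0.0
```

```bash
python3 - <<'E'
from h import *
c=cams.camera("wrist");im=c["image"];cv2.imwrite("pics/w3.png",im[:,:,::-1]); s=status.read_state();print(s["position"],s["force"])
e=np.array([.0583,.9983,0]);x=np.array([.9983,-.0583,0]);o=np.array([659.7,-32.3,0])
print("plate front top",proj(c,[o+114*e+k*25*x+[0,0,85.3] for k in(-1,1)]).round(1))
go((449,238,200),105)
E
```

```text
[661.48852421  30.92714329 196.08797611] [ 0.07332795 -0.96156285 -1.13387323]
plate front top [[281.4 149.2]
 [366.6 149.3]]
shift [ 19.44 -22.42  -0.29] turn [-0.005 -0.001 -0.32 ] q [-0.02  0.46  1.36 -0.    1.33  0.04]
```

View pics/w3.png

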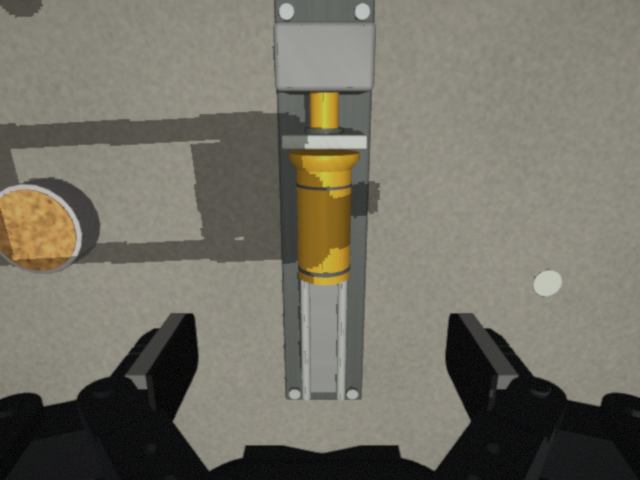

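The ferrule lies centred on the rails with its flange at (325,160), just short of the plate (v≈149), and its tail at v≈282. Next is the handle.

Request:
step_arm(
  motion=[
    [[19.6,-22.7,-1],[0,0,-0.32]],
    [[19.6,-22.7,-1],[0,0,-0.32]],
    [[19.6,-22.7,-1],[0,0,-0.32]],
    [[19.6,-22.7,-1],[0,0,-0.32]],
    [[19.6,-22.7,-1],[0,0,-0.32]],
    [[19.6,-22.7,-1],[0,0,-0.32]],
    [[19.6,-22.7,-1],[0,0,-0.32]],
    [[19.6,-22.7,-1],[0,0,-0.32]],
    [[19.6,-22.7,-1],[0,0,-0.32]],
    [[19.6,-22.7,-1],[0,0,-0.32]],
    [[19.6,-22.7,-1],[0,0,-0.32]],
  ],
)

```text
time: 9.28
position: [448.7, 239.0, 208.0]
ee_rot: [1.913, 2.492, -0.002]
force: [0.6, 0.2, 0.3]
finger_gap: 85.4
grasp_force: 0.0
```

```bash
python3 - <<'E'
from h import *
c=cams.camera("wrist");im=c["image"];cv2.imwrite("pics/w4.png",im[:,:,::-1])
h=cv2.cvtColor(im,cv2.COLOR_RGB2HSV);H,S,V=[h[...,i].astype(int) for i in range(3)]
b=blob((S>110)&(V>15)&((H<12)|(H>172)),(230,80,420,440)); print(b.min(0),b.max(0),len(b))
lo,hi=b.min(0)[1]+15,b.max(0)[1]-30
mid=[(b[b[:,1]==v][:,0].mean(),v) for v in range(lo,hi,5)]; print([b[b[:,1]==v][[0,-1],0].tolist() for v in range(lo,hi,15)])
p=cast(c,mid,46.3); A=np.polyfit(p[:,1],p[:,0],1); e=np.array([A[0],1]);e/=np.hypot(*e)
um=np.mean([m[0] for m in mid])
for z in(28.3,64.3): print("nose->origin at z",z,cast(c,(um,b[:,1].min()),z)[0,:2]-50*e)
print("dome",cast(c,(um,b[:,1].max()),52)[0,:2]+68*e)
o=cast(c,(um,b[:,1].min()),28.3)[0,:2]-50*e; o[0]=np.polyval(A,o[1]);print(o,e)
go((o[0],o[1],25),np.degrees(np.arctan2(e[1],e[0])))
E
```

```text
[297 135] [346 283] 589
[[298, 306], [298, 325], [298, 345], [298, 345], [298, 344], [299, 344], [299, 344]]
nose->origin at z 28.3 [446.09037383 242.73819842]
nose->origin at z 64.3 [445.36195848 244.96268771]
dome [451.40245336 254.33575206]
[449.22308664 242.73819842] [-0.1926191  0.9812736]
shift [ 0.39  0.13 18.31] turn [-0.001  0.001  0.067] q [ 0.41  0.24  1.67 -0.    1.23  0.15]
```

View pics/w4.png

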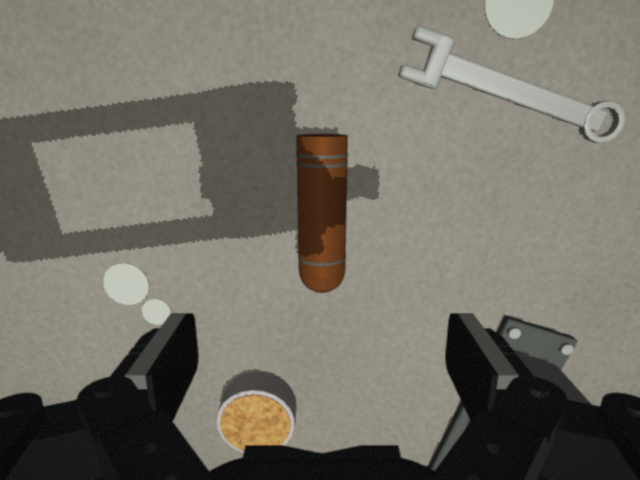

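The handle lies upright at u≈297–347: flat end at v≈134, dome end at v≈292. My mask broke at the shadow and ring bands, so I'm using these edges instead.

```bash
python3 - <<'E'
from h import *
c=cams.camera("wrist")
q=cast(c,[(322.5,145),(322,265)],46.3); e=(q[0]-q[1])[:2];e/=np.hypot(*e)
n=cast(c,(322.4,134),28.3)[0,:2];d=cast(c,(322,292),52)[0,:2]
print(e,n,d,np.hypot(*(n-d))); o=((n-50*e)+(d+68*e))/2; print(n-50*e,d+68*e)
go((o[0],o[1],25.5),np.degrees(np.arctan2(e[1],e[0])))
E
```

```text
[-0.2551349   0.96690547] [436.03930261 292.19483886] [465.79998849 179.95247647] 116.120826470462
[448.79604762 243.8495655 ] [448.45081527 245.70204824]
shift [ 0.61  0.12 18.27] turn [-0.001  0.001  0.002] q [ 0.41  0.24  1.67 -0.    1.23  0.15]
```

Request:
step_arm(
  motion=[
    [[0.5,0.1,4],[0,0,0]],
    [[0.5,0.1,8],[0,0,0]],
    [[0.5,0.1,11],[0,0,0]],
    [[0.5,0.1,14],[0,0,0]],
    [[0.5,0.1,16],[0,0,0]],
    [[0.5,0.1,17.3],[0,0,0]],
    [[0.5,0.1,18],[0,0,0]],
    [[0.5,0.1,18.3],[0,0,0]],
    [[0.5,0.1,18.3],[0,0,0]],
    [[0.5,0.1,18.3],[0,0,0]],
    [[0.5,0.1,18.3],[0,0,0]],
  ],
)

```text
time: 10.3
position: [448.7, 245.0, 26.8]
ee_rot: [1.912, 2.491, 0.003]
force: [0.5, -0.3, 1.0]
finger_gap: 85.5
grasp_force: 0.0
```

Request:
step_arm(
  motion=[
    [[0,0,0],[0,0,0]],
    [[0,0,0],[0,0,0]],
    [[0,0,0],[0,0,0]],
    [[0,0,0],[0,0,0]],
    [[0,0,0],[0,0,0]],
    [[0,0,0],[0,0,0]],
    [[0,0,0],[0,0,0]],
    [[0,0,0],[0,0,0]],
    [[0,0,0],[0,0,0]],
    [[0,0,0],[0,0,0]],
  ],
  fingers=0,
)

```text
time: 11.13
position: [447.2, 244.9, 26.4]
ee_rot: [-1.912, -2.492, 0.0]
force: [-1.8, -0.8, 5.2]
finger_gap: 34.6
grasp_force: 59.0
```

```bash
python3 - <<'E'
from h import *
e=np.array([.0583,.9983,0]);o=np.array([659.7,-32.3,0])
go(o-42*e+[0,0,140],86.66)
E
```

```text
shift [-36.26  12.02 -11.36] turn [-0.   -0.    0.32] q [0.42 0.47 1.89 0.   0.79 0.16]
```

Request:
step_arm(
  motion=[
    [[0,0,-2],[0,0,0]],
    [[0,0,-5],[0,0,0]],
    [[0,0,-9],[0,0,0]],
    [[-2.5,0.8,-11.4],[0,0,0.02]],
    [[-6,2,-11.4],[0,0,0.05]],
    [[-10,3.3,-11.4],[0,0,0.09]],
    [[-14,4.6,-11.4],[0,0,0.13]],
    [[-18,6,-11.4],[0,0,0.16]],
    [[-22,7.3,-11.4],[0,0,0.2]],
    [[-26,8.6,-11.4],[0,0,0.24]],
    [[-30,9.9,-11.4],[0,0,0.27]],
    [[-33.5,11.1,-11.4],[0,0,0.3]],
  ],
)

```text
time: 12.13
position: [641.9, -52.1, 139.3]
ee_rot: [-2.265, -2.176, 0.001]
force: [0.2, -0.2, -1.4]
finger_gap: 34.5
grasp_force: 62.6
```

Request:
step_arm(
  motion=[
    [[-2,0.6,0],[0,0,0.015]],
    [[-2.8,0.9,0],[0,0,0.02]],
    [[-2.8,0.9,0],[0,0,0.02]],
    [[-2.8,0.9,0],[0,0,0.02]],
    [[-2.8,0.9,0],[0,0,0.02]],
    [[-2.8,0.9,0],[0,0,0.02]],
  ],
)

```text
time: 12.63
position: [648.5, -76.5, 139.7]
ee_rot: [-2.282, -2.157, 0.0]
force: [0.2, 0.4, -1.4]
finger_gap: 34.3
grasp_force: 62.6
```

```bash
python3 - <<'E'
from h import *
e=np.array([.0583,.9983,0]);x=np.array([.9983,-.0583,0]);o=np.array([659.7,-32.3,0])
c=cams.camera("wrist");cv2.imwrite("pics/w5.png",c["image"][:,:,::-1]); s=status.read_state();p=s["position"];print(p,(p-o)@x,(p-o)@e,s["force"])
print("tail at y=23.6, z 60/78",proj(c,[o+23.6*e+[0,0,60.3],o+23.6*e+[0,0,78.3]]).round(1))
go(o-42*e+[0,0,43],86.66)
E
```

```text
[648.77131113 -76.55970942 139.91063018] -8.329769034819812 -44.821610473959666 [ 0.06540748 -0.52556261 -1.91475461]
tail at y=23.6, z 60/78 [[337.6 120.1]
 [339.  121.3]]
shift [0.28 0.84 9.69] turn [-0.001 -0.     0.002] q [-0.18  0.49  1.45  0.    1.2  -0.13]
```

View pics/w5.png

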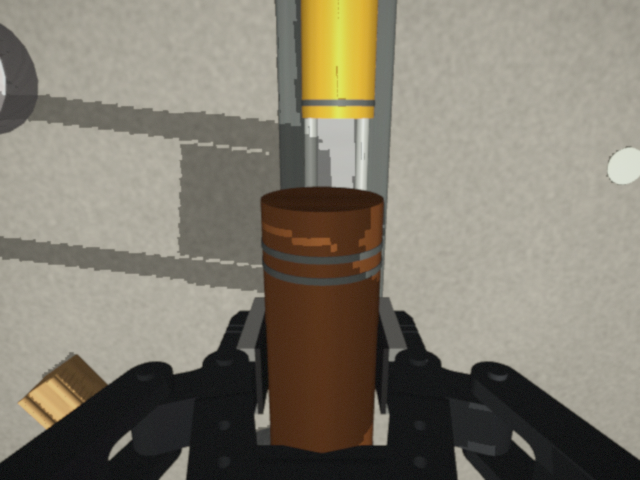

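The handle is held level, with its nose ellipse centred at (322,200). The ferrule tail is at (339,118), close to the predicted v≈121.

```bash
python3 - <<'E'
from h import *
e=np.array([.0583,.9983,0]);x=np.array([.9983,-.0583,0]);o=np.array([659.7,-32.3,0])
c=cams.camera("wrist");p=status.read_state()["position"]
for uv in((322,200),(261,199),(384,199)):
    q=cast(c,uv,p[2]+20)[0]; print("nose jig",(q-o)@x,(q-o)@e,"rel tcp",(q-p)@x,(q-p)@e)
q=cast(c,[(339,118)],78)[0];print("tail",(q-o)@x,(q-o)@e)
E
```

```text
nose jig -7.595062495413278 3.9193069880211375 rel tcp 0.5163076646060998 48.884070707153086
nose jig -25.501048827324407 4.16039835054122 rel tcp -17.389678667305027 49.12516206967317
nose jig 10.598491959429728 4.2772268098949535 rel tcp 18.709862119449106 49.24199052902691
tail 0.25062253967331344 25.001787244530238
```

Request:
step_arm(
  motion=[
    [[0.4,0.4,1.5],[0,0,0]],
    [[0.9,0.77,4],[0,0,0]],
    [[0.9,0.77,6.5],[0,0,0]],
    [[0.9,0.77,8.2],[0,0,0]],
    [[0.9,0.77,9],[0,0,0]],
    [[0.9,0.77,9.3],[0,0,0]],
    [[0.9,0.77,9.5],[0,0,0]],
    [[0.9,0.77,9.6],[0,0,0]],
    [[0.9,0.77,9.7],[0,0,0]],
    [[0.9,0.77,9.7],[0,0,0]],
    [[0.9,0.77,9.7],[0,0,0]],
  ],
)

```text
time: 13.65
position: [657.4, -69.6, 44.0]
ee_rot: [-2.285, -2.156, -0.0]
force: [-4.6, 1.0, 3.4]
finger_gap: 34.1
grasp_force: 63.9
```

Request:
step_arm(
  motion=[
    [[0,0,0.1],[0,0,0]],
    [[0,0,0.2],[0,0,0]],
    [[0,0,0.2],[0,0,0]],
    [[0,0,0.2],[0,0,0]],
  ],
)

```text
time: 13.98
position: [657.0, -70.0, 40.9]
ee_rot: [-2.284, -2.156, 0.002]
force: [-5.4, -0.8, 3.4]
finger_gap: 34.2
grasp_force: 63.7
```

```bash
cat > st.py <<'E'
from h import *
e=np.array([.0583,.9983,0]);x=np.array([.9983,-.0583,0]);o=np.array([659.7,-32.3,0])
s=status.read_state();p=s["position"];f=s["force"];print("tcp jig",(p-o)@x,(p-o)@e,p[2],"f jig",f@x,f@e,f[2],s["moment"],s["time"])
E
python3 st.py
```

```text
tcp jig -0.4757336368249043 -37.81564094994178 40.85206731194886 f jig -5.3870219069814755 -1.0986401742117233 3.373870274862983 [0.09291032 0.96513504 0.0030717 ] 13.9833
```

Request:
step_arm(
  motion=[
    [[0,-0.2,0],[0,0,0]],
    [[0.2,-0.2,0],[0,0,0]],
    [[0.4,-0.2,0],[0,0,0]],
    [[0.6,-0.2,0],[0,0,0]],
    [[0.8,-0.2,0],[0,0,0]],
    [[0.9,-0.2,0],[0,0,0]],
    [[1.0,-0.2,0],[0,0,0]],
    [[1.0,-0.2,0],[0,0,0]],
  ],
)

```text
time: 14.65
position: [657.1, -59.5, 40.9]
ee_rot: [2.284, 2.156, 0.001]
force: [1.5, -0.6, -1.6]
finger_gap: 34.2
grasp_force: 62.7
```

```bash
python3 st.py
```

```text
tcp jig -1.054100030389744 -27.270423621833228 40.92082210515259 f jig 1.4986891682995163 -0.5047257611156352 -1.6008151791272045 [ 0.04466787 -0.22096751  0.00559052] 14.65
```

Request:
step_arm(
  motion=[
    [[0.1,0,0],[0,0,0]],
    [[0.2,0,0],[0,0,0]],
    [[0.3,0,0],[0,0,0]],
    [[0.4,0,0],[0,0,0]],
    [[0.5,0,0],[0,0,0]],
    [[0.6,0,0],[0,0,0]],
    [[0.6,0,0],[0,0,0]],
  ],
)

```text
time: 15.23
position: [657.4, -54.0, 41.1]
ee_rot: [2.284, 2.155, 0.001]
force: [2.7, -3.6, -1.6]
finger_gap: 34.1
grasp_force: 62.9
```

```bash
python3 st.py
```

```text
tcp jig -1.075623637455187 -21.765072536561213 41.09661705509458 f jig 2.906197039156063 -3.422642315285358 -1.6041441560189178 [-0.57644878 -0.50170878 -0.03916448] 15.2333
```

Request:
step_arm(
  motion=[
    [[0.1,0.05,0.05],[0,0,0]],
    [[0.2,0.1,0.05],[0,0,0]],
    [[0.3,0.1,0.05],[0,0,0]],
    [[0.4,0.1,0.05],[0,0,0]],
    [[0.5,0.1,0.05],[0,0,0]],
    [[0.6,0.1,0.05],[0,0,0]],
    [[0.6,0.1,0.05],[0,0,0]],
    [[0.6,0.1,0.05],[0,0,0]],
  ],
)

```text
time: 15.9
position: [657.9, -48.6, 40.6]
ee_rot: [2.284, 2.156, -0.002]
force: [0.8, -6.4, 2.4]
finger_gap: 34.4
grasp_force: 62.8
```

```bash
python3 st.py
```

```text
tcp jig -0.8077877214235379 -16.381381869161988 40.611013506085264 f jig 1.1723081443387255 -6.38039620820552 2.3720169034796594 [-0.95938038 -0.11065558  0.03731106] 15.9
```

Request:
step_arm(
  motion=[
    [[0.1,0,0],[0,0,0]],
    [[0.2,0,0],[0,0,0]],
    [[0.3,0,0],[0,0,0]],
    [[0.4,0,0],[0,0,0]],
    [[0.5,0,0],[0,0,0]],
    [[0.6,0,0],[0,0,0]],
    [[0.7,0,0],[0,0,0]],
    [[0.7,0,0],[0,0,0]],
    [[0.7,0,0],[0,0,0]],
  ],
)

```text
time: 16.65
position: [658.3, -43.1, 40.6]
ee_rot: [2.283, 2.155, -0.004]
force: [0.7, -10.2, 1.7]
finger_gap: 34.7
grasp_force: 62.8
```

```bash
python3 st.py; python3 - <<'E'
from h import *
e=np.array([.0583,.9983,0]);x=np.array([.9983,-.0583,0]);o=np.array([659.7,-32.3,0])
c=cams.camera("scene");im=c["image"]
for t in(0,6,12.5,24): print(t,proj(c,[o+(122+t)*e+k*25*x+[0,0,85.3] for k in(-1,1)]).round(1).tolist())
print("housing front top",proj(c,[o+146*e+k*28*x+[0,0,86] for k in(-1,1)]).round(1).tolist())
cv2.imwrite("pics/s2.png",cv2.resize(im[210:340,200:340,::-1],None,fx=4.5,fy=4.5,interpolation=cv2.INTER_CUBIC))
E
```

```text
tcp jig -0.8085205973326413 -10.877402205352887 40.614537952157 f jig 1.253322870422589 -10.101759286329763 1.6879122973873852 [-1.54279471 -0.09054047  0.06090538] 16.65
0 [[279.6, 287.3], [250.6, 298.7]]
6 [[281.2, 289.9], [252.1, 301.4]]
12.5 [[283.0, 292.7], [253.7, 304.3]]
24 [[286.2, 297.7], [256.7, 309.6]]
housing front top [[287.9, 296.7], [254.9, 310.1]]
```

View pics/s2.png

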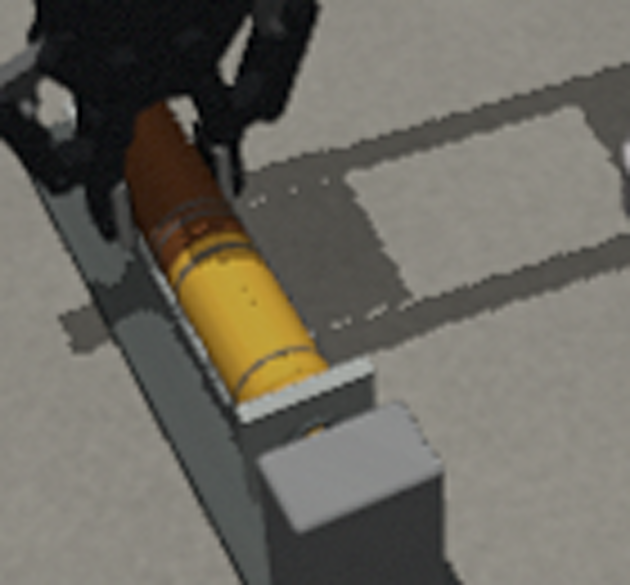

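The row is in line against the plate, and a clear gap remains to the housing. Next I measure the travel by the plate's rear top edge against the rest picture.

Request:
step_arm(
  motion=[
    [[0.1,0,0],[0,0,0]],
    [[0.2,0,0],[0,0,0]],
    [[0.3,0,0],[0,0,0]],
    [[0.35,0,0],[0,0,0]],
    [[0.35,0,0],[0,0,0]],
    [[0.35,0,0],[0,0,0]],
    [[0.35,0,0],[0,0,0]],
  ],
)

```text
time: 17.28
position: [658.4, -40.5, 40.6]
ee_rot: [2.282, 2.155, -0.005]
force: [-0.1, -11.1, 1.5]
finger_gap: 34.4
grasp_force: 62.8
```

```bash
python3 st.py; python3 - <<'E'
from h import *
e=np.array([.0583,.9983,0]);x=np.array([.9983,-.0583,0]);o=np.array([659.7,-32.3,0])
c=cams.camera("scene");A=cv2.imread("pics/scene0.png");B=c["image"][:,:,::-1].copy();cv2.imwrite("pics/s3.png",B)
y=np.arange(105,150,.5)
for k in(-20,-16,16,20):
    P=proj(c,[o+t*e+k*x+[0,0,85.3] for t in y]).astype(np.float32).reshape(1,-1,2)
    r=[]
    for I in(A,B):
        g=cv2.remap(cv2.cvtColor(I,cv2.COLOR_BGR2GRAY).astype(np.float32),P[...,0],P[...,1],cv2.INTER_LINEAR)[0]
        g=cv2.GaussianBlur(g[None],(5,1),0)[0]; m=y<141; d=np.diff(g[m]); i=d.argmin(); w=np.clip(-d[max(i-5,0):i+6],0,None); r.append((y[m][max(i-5,0):i+6][:len(w)]*w).sum()/w.sum())
    print(k,np.round(r,1),"travel",round(r[1]-r[0],1))
E
```

```text
tcp jig -0.7867842186456514 -8.221880438729796 40.63174696153114 f jig 0.554689780634525 -11.046992061951967 1.4671257500754493 [-1.87843282 -0.04764019  0.00683913] 17.2833
-20 [123.7 135.6] travel 11.9
-16 [123.8 135.7] travel 11.9
16 [123.5 135.4] travel 11.9
20 [123.6 135.3] travel 11.7
```

Request:
step_arm(
  motion=[
    [[0.05,0,0],[0,0,0]],
    [[0.05,0,0],[0,0,0]],
    [[0.05,0,0],[0,0,0]],
    [[0.05,0,0],[0,0,0]],
    [[0.05,0,0],[0,0,0]],
    [[0.05,0,0],[0,0,0]],
    [[0.05,0,0],[0,0,0]],
    [[0.05,0,0],[0,0,0]],
    [[0.05,0,0],[0,0,0]],
    [[0.05,0,0],[0,0,0]],
    [[0.05,0,0],[0,0,0]],
    [[0.05,0,0],[0,0,0]],
  ],
)

```text
time: 18.33
position: [658.4, -40.2, 40.6]
ee_rot: [2.282, 2.154, -0.006]
force: [1.2, -13.5, 0.6]
finger_gap: 34.6
grasp_force: 62.8
```

```bash
python3 st.py; python3 -c "
from rig import env
print(env.close_job())"
```

```text
tcp jig -0.8047748746791155 -7.971365817768957 40.632139061791854 f jig 1.9842399646955209 -13.403326210832448 0.626068761475303 [-1.9569815  -0.10969589 -0.01979707] 18.3333
the job is handed in; nothing more can be done
None
```

Job handed in at 18.3 s: the ferrule is on the rails with its flange to the stop, and the gripped handle pushes the row steadily. The stop plate is about 12 mm in (of 24 mm), roughly 10 N on the spring. Wrist force read 13.4 N along the rails (spring plus rail friction), and I touched nothing else.

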